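# Open a screw-capped sample jar in the bench holder and keep the cap over it

### The arm

A 6-joint arm with a two-finger parallel gripper is mounted at the origin on a cart in front of the work surface, level with it; the furniture and walls round the work are solid. World frame = base frame: x ahead of the robot, y to its left, z up, the work surface at z = 0. Lengths are in m, angles in rad, forces in N, time in s.
With the tool pointing down it reaches from about 0.375 to 0.9 m from the base axis. Payload 3.1 kg.
Tool frame: the origin (TCP) lies on the centre line of the jaws, within the pads' length; the fingertips stand 22 mm ahead of it and the grasp point (between the pads) lies 3 mm ahead of it; z points along the fingers, y is the line along which they close (so a half turn about z gives the same grasp; the last joint's range is limited). The gripper opens to 85 mm and grips with 20 to 120 N. Pads are 22 mm wide; open, the fingers measure 114 mm over their backs; the gripper's body (76 mm by 85 mm) begins 54 mm behind the grasp point. The pads swing forward as they close: fully open they stand 13 mm farther back than shut.
Start: joints at [-1.5, 0.527, 1.433, -0, 1.181, -0.178], TCP at [0.155, -0.606, 0.253] pointing down, gripper open.
Joint ranges: [-3.08, 3.08], [-0.75, 2.2], [0.22, 2.44], [-1.43, 4.57], [0, 2.65], [-2.85, 2.85]. Speed limits (rad/s): [2.79, 2.79, 3.14, 3.14, 3.14, 3.14].

### API

Orientations are given as a unit quaternion [x, y, z, w].
In Python, from station import manip gives the robot as it stands.
- The arm moves only by the tool jog_arm, called after "Call:" as name(argument=value, ...) on one line, values as JSON. Schema: {"type":"object","properties":{"offsets":{"type":"string"},"grip_n":{"type":"number"},"only":{"type":"string"},"quiet":{"type":"boolean"},"lines":{"type":"string"}},"required":["offsets"],"additionalProperties":false}. offsets is a string of 1 to 20 rows, parted by a bar, with the numbers parted by commas; each row has 5 numbers: dx, dy, dz in m, then a turn about the tool's z in rad, then the opening from 0.0 (shut) to 1.0 (fully open); each row is the pose to reach, as a shift and turn from the pose commanded when the call began, along the tool's axes at that moment; what a row does not reach only later rows make up. A row lasts 1/10 s, in which the tool goes at most 0.05 m and 0.15 rad, less where a joint would pass 70% of its speed; a pose out of reach is approached as far as the arm can. The fingers move at their own pace and stop on an object; grip_n is the grip in N (left out, the last holds). Time passes only in rows, so rows that do not move let the fingers close. The tool returns the time, the measured TCP pose, the force, the opening and the grip force at its end. only (a regular expression) keeps the lines of the reply that match it, lines (a string "A,B") keeps lines A to B, and quiet returns only ok. Input that does not fit is refused with a message, and nothing moves.
- manip.sense(): the state, without advancing time (a new reading comes with each control period).
- manip.snapshot(name): name is "scene" or "top" or "wrist"; returns a dict with "pixels" (384x512x3 uint8, red, green, blue), "range_z" (384x512 float32, m along the optical axis (not along the pixel's ray), 0 where there is no reading), "fov_y" (degrees; the focal length in pixels is half the picture's height over the tangent of half this angle, whatever the lens; pixels are square), "cx", "cy" (the principal point, pixels), "R" (3x3) and "t" (3): a world point X has camera coordinates R X + t; the wrist camera has in their place "hand_eye" (4x4, takes a point from camera to tool coordinates, whose origin is the TCP and whose axes are the flange's). Camera axes: x right, y down, z forward; pixel columns grow to the right and rows downward; lengths in m; the calibration is good to about 2 mm. A picture is of the moment at which its call begins: read the wrist's pose just before it.
- manip.sign_off(): hands the job in; it is judged then, once.
The state is a dict: "t": time; "q": joint angles; "qd": joint speeds; "tau": joint torques, N m; "tcp_pos": TCP position; "tool_rot": TCP orientation; "force": force on the tool from outside, world axes, zero at the start; "ft_torque": the same for the moment, N m; "finger_gap": opening from 0.0 (shut) to 1.0 (fully open); "gripper_force": force on a finger pad.
Only numpy, scipy, OpenCV 4.12 (cv2) and the standard library are available. Lean on these libraries where they do the work, as an engineer would, in place of code of your own. Each camera call takes 0.05 s, during which the arm holds its last target. There are 200 camera calls.

### The job

Set the white square jar fully down in the square pocket of the bench holder so that it cannot turn, then unscrew its tight blue cap (a quarter turn anticlockwise seen from above) while the jar stays down in the holder. When the threads let go, stop turning, lift the cap just clear and finish with the gripper still holding it level about 2 cm above the open mouth, never carrying it away from the jar. Leave the steel jar, label roll, tape roll and thermometer where they are.

Things in the scene. Friction and masses are not known exactly. Their poses are not given: they have to be found in the camera images.
- sample_jar: white plastic sample jar, 0.24 to 0.4 kg, cap screwed on: square body 60 x 60 mm (corner radius 6), foot 54 x 54 mm and 4 mm high, flat shoulder 66 mm up, round neck 45 mm wide (threads to 54) up to the mouth at 92 mm. Origin: centre of its underside, z up, x and y square to its sides. May be lifted by the cap; may stand in the holder any of the four ways round
- cap: blue round screw cap, 62 mm diameter, 31 mm high, 60 g, white pointer on top from the centre towards its +x. Origin: centre of its lower edge, z up. Screwed on, its lower edge is 68.5 mm above the jar's underside (2.5 mm over the shoulder), its top 99.5 mm. Grip it round its side, fingertips above the shoulder: the body's corners stand out beyond the cap. The thread rises about 1 mm in all
- cap_pointer (a point): outer end of the white pointer on the cap's top, 27 mm from the axis along the cap's +x. The turn of the cap's x from the jar's x, anticlockwise from above, is 0.05 to 0.28 rad at the start; three lugs hold the cap until about 1.27 rad; from 1.3 to 1.8 rad it lifts straight off (best 1.57, over the green dot's side); near 1.85 rad the lugs meet a stop
- closed_mark (a point): small red bar on the jar's +x side, 58 mm above its underside: the pointer is near it while the cap is tight. A sprung rubber liner in the cap presses on the mouth with about 16 N then, so turning takes about 0.3 to 0.5 N m; on the bare table the jar turns along
- open_mark (a point): small green dot on the jar's +y side, 57 mm above its underside: the pointer stands over this side when the cap is free. The -x side of the jar bears a blank paper panel
- cap_rim (a point): centre of the cap's lower edge (its skirt hangs 23.5 mm below the mouth while screwed on)
- jar_mouth (a point): centre of the jar's mouth, 92 mm above the jar's underside; axes as the jar's
- holder: the jar holder, fixed to the table: steel base plate 108 x 90 mm, 6 mm thick, with a grey square frame on it, 83 mm outside, top 28 mm above the table, black flared lips. Its square pocket is 63 x 63 mm and 22 mm deep. Origin on the table under the pocket's centre, z up, x and y square to the pocket's sides
- holder_floor (a point): centre of the pocket's floor, 6 mm above the table, where the jar's underside comes to rest; axes as the holder's
- steel_jar: open stainless jar, 89 mm diameter, 69 mm high, standing loose towards the back; leave alone. Origin at the centre of its underside
- label_roll_0: white label roll, 64 mm diameter, 46 mm high, standing loose near the front right; leave alone. Origin at the centre of its underside
- tape_roll: yellow tape roll, about 104 mm diameter, 25 mm high, lying loose near the front left; leave alone. Origin at the centre of its underside
- probe_thermometer: white and blue probe thermometer, 175 mm long, 14 mm high, lying loose at the back; leave alone. Origin under its middle

How it is judged:
By the outcome, as a careful person would: the job done as asked, in the order asked, and still so for the second after the job is handed in, while the arm keeps its last pose, push and grip.
It also fails if it takes over 45 s, if anything falls off the work surface, if the arm or the gripper's body presses on something with over 40 N, if the wrist force passes 120 N, or if a joint passes its speed limit or range.

## Working session

There is one attempt and no reset: what is moved stays moved. The work goes in short steps, Python scripts to look and compute and a tool call to move; the robot and the scene stay as the last step left them, time stands still between calls to the robot, and variables do not carry over. Pictures are saved under pics/ and viewed, at most 10 in all, crops included, and the job is handed in when it is done.

```bash
ls; mkdir -p pics; python3 - <<'E'
from station import manip
import cv2,pickle
s=manip.sense();print(s)
d={}
for n in("scene","top"):
    p=manip.snapshot(n);d[n]=p;print({k:p[k] for k in p if k not in("pixels","range_z")})
pickle.dump(d,open("s0.pkl","wb"))
import numpy as np
im=np.vstack([d["scene"]["pixels"],d["top"]["pixels"]])[...,::-1]
cv2.imwrite("pics/scene0.png",im[:384]);cv2.imwrite("pics/top0.png",im[384:])
E
```

```text
pics
station.py
{'t': 0.0, 'q': array([-1.49947764e+00,  5.28443345e-01,  1.43391476e+00,  8.90542492e-06,
        1.18137812e+00, -1.78502615e-01]), 'qd': array([ 2.13935458e-03,  7.00499767e-04,  1.19727060e-03,  6.96806156e-05,
       -3.11258163e-04,  4.20287635e-04]), 'tau': array([-2.05546708e-04, -4.42357707e+01, -1.78023702e+01, -3.29150462e-04,
        8.39666318e-03,  5.17661775e-06]), 'tcp_pos': array([ 0.15450003, -0.60491261,  0.25234362]), 'tool_rot': array([ 9.92208444e-01,  1.24584326e-01,  6.15232267e-05, -1.07002642e-03]), 'force': array([ 0.36628656, -0.447936  , -0.3725864 ]), 'ft_torque': array([-0.01523139,  0.00862927, -0.00774675]), 'gripper_force': 0.0, 'finger_gap': 0.9967793147397953}
{'fov_y': 48.596389929190394, 'cx': 249.4434233838039, 'cy': 187.18176819113296, 'R': array([[-0.36926248,  0.92915219, -0.01792854],
       [ 0.73142066,  0.27867093, -0.6223876 ],
       [-0.57329664, -0.24293769, -0.78250383]]), 't': array([ 0.17566286, -0.35457455,  1.3859474 ])}
{'fov_y': 53.65982118396705, 'cx': 254.50961864361162, 'cy': 190.62659328836048, 'R': array([[ 0.06905485, -0.99759648,  0.0057175 ],
       [-0.97519906, -0.0687103 , -0.21039413],
       [ 0.21028129,  0.00895304, -0.97759993]]), 't': array([-0.00535909,  0.55979459,  0.84117114])}
```

View pics/scene0.png

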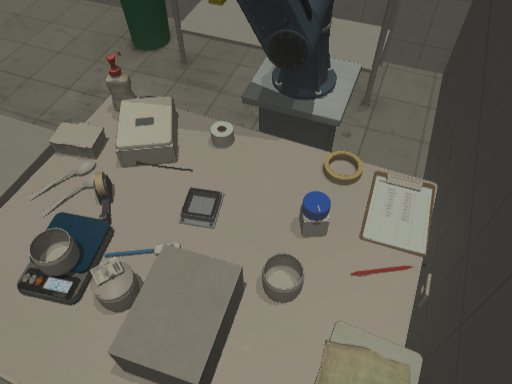

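View pics/top0.png

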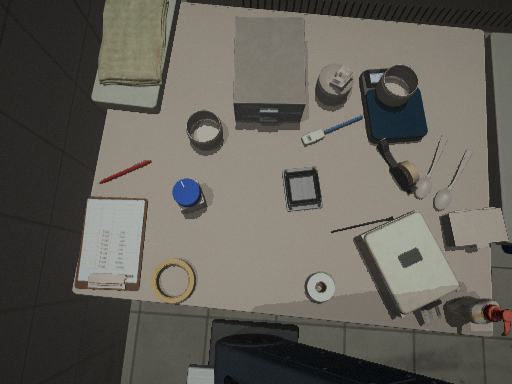

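The jar is at scene (316,213) and top (188,195). The holder is at scene (203,206) and top (302,188). The steel jar, rolls and thermometer are all clear of the path between them.

```bash
cat > h.py <<'E'
import numpy as np,cv2,pickle
def cast(p,uv,z):
    f=p["pixels"].shape[0]/2/np.tan(np.radians(p["fov_y"])/2)
    uv=np.atleast_2d(np.asarray(uv,float))
    d=np.c_[(uv[:,0]-p["cx"])/f,(uv[:,1]-p["cy"])/f,np.ones(len(uv))]@p["R"]
    c=-p["R"].T@p["t"]
    return c+d*((z-c[2])/d[:,2])[:,None]
def cloud(p,box):
    u0,v0,u1,v1=box
    f=p["pixels"].shape[0]/2/np.tan(np.radians(p["fov_y"])/2)
    v,u=np.mgrid[v0:v1,u0:u1];r=p["range_z"][v0:v1,u0:u1]
    X=np.stack([(u-p["cx"])/f*r,(v-p["cy"])/f*r,r],-1)
    return (X-p["t"])@p["R"]
E
python3 - <<'E'
from h import *
d=pickle.load(open("s0.pkl","rb"))
for n,bj,bh in(("scene",(285,175,345,250),(172,178,232,236)),("top",(160,165,220,225),(270,155,335,222))):
    p=d[n]
    C=cloud(p,bj);px=p["pixels"][bj[1]:bj[3],bj[0]:bj[2]].astype(int)
    top=(C[...,2]>.092)&(C[...,2]<.106)
    print(n,"captop n",top.sum(),"z",np.median(C[...,2][top]))
    (x,y),r=cv2.minEnclosingCircle(C[...,:2][top].astype(np.float32));print(" circ",x,y,r, "med",C[top].mean(0))
    w=top&(px.min(-1)>110)
    if w.sum():
        print(" white",w.sum(),C[w].mean(0)-[x,y,0])
    hsv=cv2.cvtColor(p["pixels"],cv2.COLOR_RGB2HSV)[bj[1]:bj[3],bj[0]:bj[2]].astype(int)
    for nm,m in(("red",((hsv[...,0]<8)|(hsv[...,0]>172))&(hsv[...,1]>110)),("green",(abs(hsv[...,0]-65)<20)&(hsv[...,1]>80))):
        print(" ",nm,m.sum(),C[m].mean(0) if m.any() else "")
    C=cloud(p,bh)
    for lo,hi in((.022,.034),(.003,.009)):
        m=(C[...,2]>lo)&(C[...,2]<hi)
        print(" holder",lo,m.sum(),np.median(C[...,2][m]),cv2.minAreaRect(C[...,:2][m].astype(np.float32)))
    big=[cv2.resize(p["pixels"][b[1]:b[3],b[0]:b[2]],(390,390),interpolation=2) for b in(bj,bh)]
    cv2.imwrite(f"pics/{n}_crop.png",np.hstack(big)[...,::-1])
a=cv2.imread("pics/scene_crop.png");b=cv2.imread("pics/top_crop.png")
cv2.imwrite("pics/crops.png",cv2.resize(np.vstack([a,b]),(600,600)))
E
```

```text
scene captop n 524 z 0.09955037557876686
 circ 0.5425504446029663 0.18877734243869781 0.03199552744626999 med [0.54451342 0.19013762 0.09938103]
 white 5 [0.01561782 0.01014543 0.10154091]
  red 6 [0.56942486 0.20196544 0.0594679 ]
  green 0 
 holder 0.022 389 0.026044181327836577 ((0.5902887582778931, -0.08245906233787537), (0.08356409519910812, 0.08325526863336563), 10.897408485412598)
 holder 0.003 639 0.005566160967943812 ((0.5780149102210999, -0.09157693386077881), (0.1796056032180786, 0.14494428038597107), 27.172149658203125)
top captop n 583 z 0.09896753581764108
 circ 0.5379108190536499 0.18877437710762024 0.03129329904913902 med [0.53716042 0.18840166 0.09894572]
 white 8 [0.01697582 0.01026578 0.09936155]
  red 0 
  green 0 
 holder 0.022 414 0.0255084075647668 ((0.5853196382522583, -0.08413771539926529), (0.08282526582479477, 0.08256117254495621), 10.724913597106934)
 holder 0.003 821 0.005128001511821035 ((0.5864260196685791, -0.07894939184188843), (0.1478942632675171, 0.1600155085325241), 85.99808502197266)
```

View pics/crops.png

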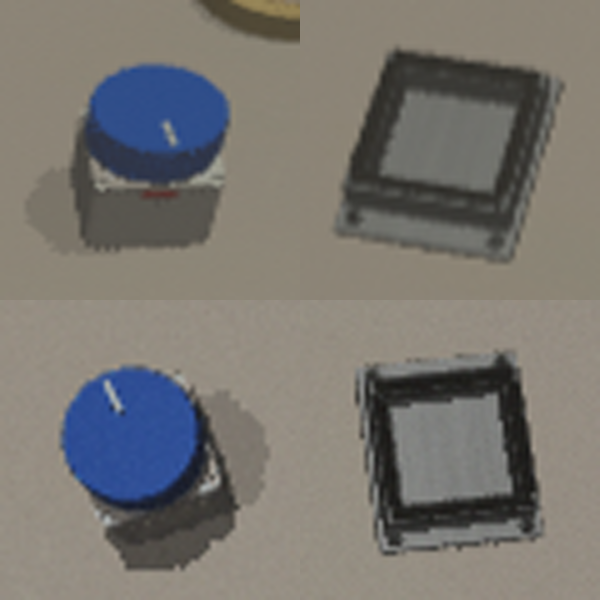

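The crops show the white pointer on the cap at roughly 0.55 rad in the world. The red mark faces the scene camera, and the holder is turned about 0.19 rad. Next I move over the holder and look with the wrist camera.

Call:
jog_arm(offsets="0.48,-0.40,0,0,1 | 0.48,-0.40,0,0,1 | 0.48,-0.40,0,0,1 | 0.48,-0.40,0,0,1 | 0.48,-0.40,0,0,1 | 0.48,-0.40,0,0,1 | 0.48,-0.40,0,0,1 | 0.48,-0.40,0,0,1 | 0.48,-0.40,0,0,1 | 0.48,-0.40,0,0,1 | 0.48,-0.40,0,0,1 | 0.48,-0.40,0,0,1 | 0.48,-0.40,0,0,1 | 0.48,-0.40,0,0,1 | 0.48,-0.40,0,0,1 | 0.48,-0.40,0,0,1")

```text
t: 1.7
tcp_pos: [0.52, -0.1002, 0.253]
tool_rot: [0.992, 0.124, -0.001, -0.0]
force: [-0.5, -0.9, 0.1]
finger_gap: 1.003
gripper_force: 0.0
```

```bash
cat >> h.py <<'E'
from scipy.spatial.transform import Rotation as Ro
def wrist(manip):
    s=manip.sense();p=manip.snapshot("wrist")
    H=np.array(p["hand_eye"]);W=np.eye(4);W[:3,:3]=Ro.from_quat(s["tool_rot"]).as_matrix();W[:3,3]=s["tcp_pos"]
    M=np.linalg.inv(W@H);p["R"]=M[:3,:3];p["t"]=M[:3,3];p["s"]=s
    return p
E
python3 - <<'E'
from station import manip
from h import *
p=wrist(manip);pickle.dump(p,open("w1.pkl","wb"));print(p["hand_eye"],p["s"]["tcp_pos"],p["s"]["q"],p["fov_y"])
cv2.imwrite("pics/w1.png",p["pixels"][...,::-1])
E
```

```text
[[-2.40301471e-04 -9.51613319e-01 -3.07297955e-01  7.79367349e-02]
 [ 9.99999467e-01 -5.37127653e-04  8.81348155e-04 -3.52350511e-04]
 [-1.00376087e-03 -3.07297579e-01  9.51612941e-01 -1.21349613e-01]
 [ 0.00000000e+00  0.00000000e+00  0.00000000e+00  1.00000000e+00]] [ 0.51996665 -0.10015654  0.25304137] [-4.01221161e-01  4.00202699e-01  1.67084649e+00 -5.52912761e-04
  1.07153656e+00  9.21100460e-01] 63.93532843814241
```
View pics/w1.png

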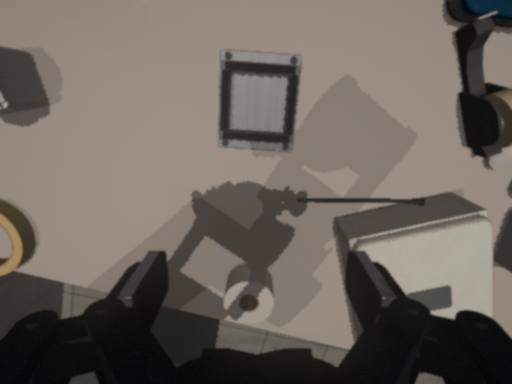

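The holder is clear at wrist pixel (260,100), and the jar is off to the left. I measure the holder and then look over the jar.

Call:
jog_arm(offsets="0.02,-0.28,0,0,1 | 0.02,-0.28,0,0,1 | 0.02,-0.28,0,0,1 | 0.02,-0.28,0,0,1 | 0.02,-0.28,0,0,1 | 0.02,-0.28,0,0,1 | 0.02,-0.28,0,0,1 | 0.02,-0.28,0,0,1")

```text
t: 2.55
tcp_pos: [0.4709, 0.1762, 0.2534]
tool_rot: [0.992, 0.125, 0.0, 0.0]
force: [0.2, -0.4, 0.1]
finger_gap: 1.0
gripper_force: 0.0
```

```bash
python3 - <<'E'
from station import manip
from h import *
p=pickle.load(open("w1.pkl","rb"))
b=(205,35,315,165);C=cloud(p,b)
m=(C[...,2]>.021)&(C[...,2]<.034)
print("holder",m.sum(),np.median(C[...,2][m]),cv2.minAreaRect(C[...,:2][m].astype(np.float32)))
# bright floor inside pocket
m=(C[...,2]>.002)&(C[...,2]<.010)
lab,cc=cv2.connectedComponents(m.astype(np.uint8));
q=cc==cc[65,55]; print("floor",q.sum(),np.median(C[q],0),cv2.minAreaRect(C[...,:2][q].astype(np.float32)))
p=wrist(manip);pickle.dump(p,open("w2.pkl","wb"));print(p["s"]["tcp_pos"])
cv2.imwrite("pics/w2.png",cv2.resize(p["pixels"][:240,100:420],(800,600),interpolation=2)[...,::-1])
C=cloud(p,(0,0,512,384))
for n,lo,hi in(("cap",.093,.106),("sh",.060,.072)):
    m=(C[...,2]>lo)&(C[...,2]<hi)&(np.hypot(C[...,0]-.54,C[...,1]-.189)<.055)
    P=C[...,:2][m].astype(np.float32)
    print(n,m.sum(),np.median(C[...,2][m]),cv2.minEnclosingCircle(P),cv2.minAreaRect(P))
E
```

```text
holder 2574 0.027014112906070063 ((0.586736798286438, -0.08470505475997925), (0.0830434188246727, 0.08326485753059387), 10.316787719726562)
floor 3201 [ 0.5880516  -0.08457885  0.00675422] ((0.5868297815322876, -0.08495821058750153), (0.06329736858606339, 0.06448335945606232), 10.36097526550293)
[0.47086992 0.17622987 0.25336241]
cap 4202 0.10097845555216885 ((0.5391890406608582, 0.1888217329978943), 0.03139716014266014) ((0.5393425822257996, 0.18925873935222626), (0.06167615205049515, 0.061365656554698944), 14.282146453857422)
sh 256 0.06609613236335062 ((0.5394380688667297, 0.18886184692382812), 0.039708759635686874) ((0.5392841100692749, 0.18880786001682281), (0.05983704701066017, 0.059862956404685974), 24.3133602142334)
```

View pics/w2.png

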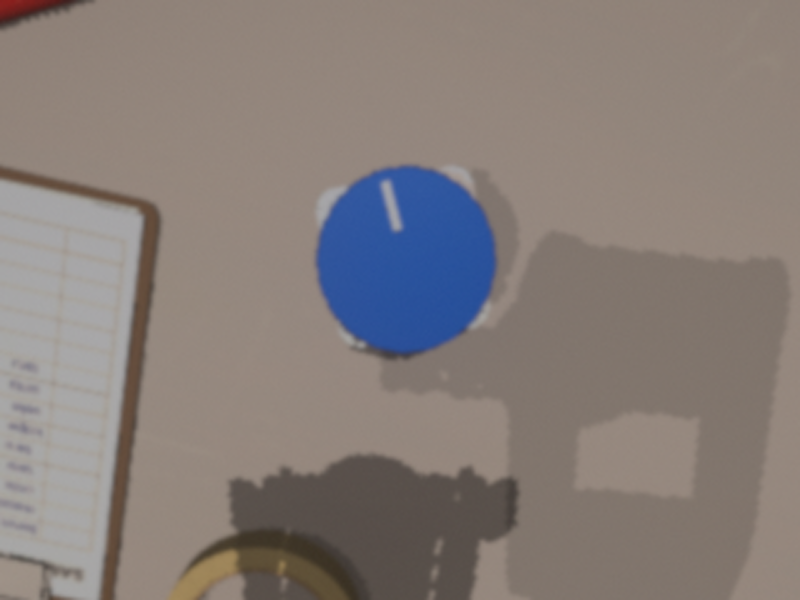

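The jar is at (0.5393, 0.1888) with yaw 0.424, measured from the shoulder corners. The cap centre is at wrist crop (406,260) with its pointer at about 0.52 rad. The holder is at (0.587, -0.085) with yaw 0.180. I move above the cap and descend.

Call:
jog_arm(offsets="0.035,0.002,0.02,0,1 | 0.0695,0.005,0.04,0,1 | 0.0695,0.005,0.08,0,1 | 0.0695,0.005,0.12,0,1 | 0.0695,0.005,0.145,0,1 | 0.0695,0.005,0.160,0,1 | 0.0695,0.005,0.160,0,1 | 0.0695,0.005,0.160,0,1")

```text
t: 3.4
tcp_pos: [0.5402, 0.1877, 0.0934]
tool_rot: [0.992, 0.123, -0.0, 0.0]
force: [-0.2, 0.1, 0.4]
finger_gap: 0.996
gripper_force: 0.0
```

```bash
python3 - <<'E'
from station import manip
from h import *
s=manip.sense();print(s["tcp_pos"],s["force"])
E
```

```text
[0.54021826 0.18766398 0.09340943] [-0.19416022  0.10840227  0.39038181]
```

Call:
jog_arm(offsets="0,0,0,0,0 | 0,0,0,0,0 | 0,0,0,0,0 | 0,0,0,0,0 | 0,0,0,0,0 | 0,0,0,0,0 | 0,0,0,0,0", grip_n=70)

```text
t: 4.1
tcp_pos: [0.5405, 0.1892, 0.095]
tool_rot: [0.992, 0.125, 0.002, 0.0]
force: [-0.2, -0.9, 6.3]
finger_gap: 0.698
gripper_force: 74.0
```

Call:
jog_arm(offsets="0,0,-0.01,0,0 | 0,0,-0.03,0,0 | 0,0,-0.06,0,0 | 0,0,-0.08,0,0 | 0,0,-0.08,0,0 | 0,0,-0.08,0,0")

```text
t: 4.7
tcp_pos: [0.5389, 0.1893, 0.1732]
tool_rot: [0.992, 0.125, -0.0, -0.0]
force: [-0.9, 0.9, -3.4]
finger_gap: 0.698
gripper_force: 76.4
```

```bash
python3 - <<'E'
from station import manip
from h import *
s=manip.sense();print(s["tcp_pos"],s["tool_rot"],s["force"],s["q"])
p=manip.snapshot("scene");pickle.dump(p,open("s1.pkl","wb"))
cv2.imwrite("pics/s1.png",cv2.resize(p["pixels"][120:280,230:400],(680,600),interpolation=2)[...,::-1])
E
```

```text
[0.53893018 0.18930017 0.17323564] [ 9.92197700e-01  1.24674341e-01 -1.77104390e-04 -2.60007244e-05] [-0.89303641  0.87732747 -3.4068539 ] [1.42192283e-01 5.60806407e-01 1.64495775e+00 7.21262141e-05
 9.36181761e-01 1.46294663e+00]
```

View pics/s1.png

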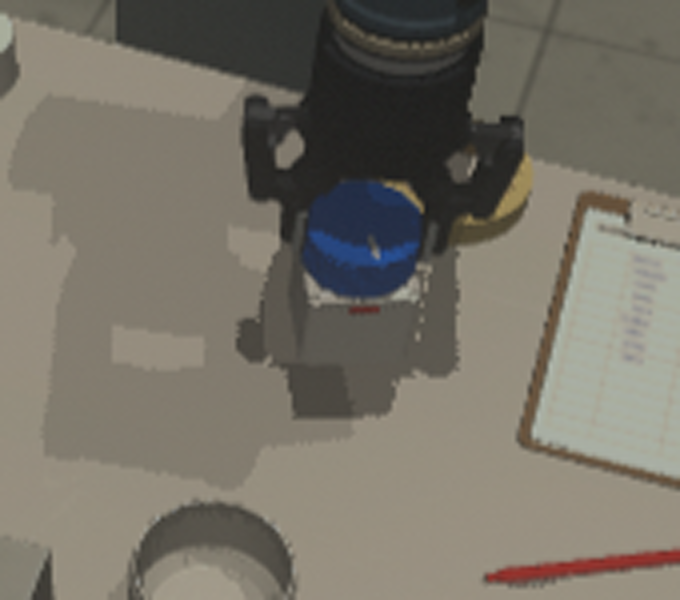

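The jar hangs level by its cap, red mark at crop (363,309). I carry it over the holder and turn it by +0.244.

Call:
jog_arm(offsets="-0.003,0.04,0,0.08,0 | -0.007,0.09,0,0.16,0 | -0.01,0.14,0,0.244,0 | -0.014,0.19,0,0.244,0 | -0.017,0.235,0,0.244,0 | -0.02,0.2775,0,0.244,0 | -0.02,0.2775,0,0.244,0 | -0.02,0.2775,0,0.244,0 | -0.02,0.2775,0,0.244,0")

```text
t: 5.65
tcp_pos: [0.5872, -0.0833, 0.1718]
tool_rot: [1.0, 0.003, -0.002, -0.001]
force: [-1.0, 0.5, -3.1]
finger_gap: 0.696
gripper_force: 77.0
```

```bash
python3 - <<'E'
from station import manip
from h import *
p=wrist(manip);pickle.dump(p,open("w3.pkl","wb"));s=p["s"];print(s["tcp_pos"],Ro.from_quat(s["tool_rot"]).as_matrix()[:,0],s["force"])
cv2.imwrite("pics/w3.png",p["pixels"][...,::-1])
C=cloud(p,(0,0,512,384));z=C[...,2];R=np.hypot(C[...,0]-.588,C[...,1]+.085)
x0=s["tcp_pos"][2]-.095
for n,lo,hi,r in(("cap",x0+.096,x0+.104,.034),("sh",x0+.061,x0+.071,.046),("hold",.021,.034,.065)):
    m=(z>lo)&(z<hi)&(R<r);P=C[...,:2][m].astype(np.float32)
    if m.sum()>3: print(n,m.sum(),np.median(z[m]),cv2.minAreaRect(P),P.min(0),P.max(0))
E
```

```text
[ 0.58724303 -0.08331338  0.17180937] [ 0.99997348  0.00616702 -0.00387284] [-0.97493687  0.52719239 -3.12699256]
cap 14026 0.17743777445217607 ((0.5862971544265747, -0.0833020955324173), (0.06232171505689621, 0.06222586706280708), 49.666439056396484) [ 0.55482435 -0.1176667 ] [ 0.61739403 -0.05216499]
sh 1564 0.14270633864625695 ((0.6064488887786865, -0.07975757122039795), (0.021708788350224495, 0.060836296528577805), 6.528698921203613) [ 0.5923278  -0.11110472] [ 0.61974853 -0.04945205]
hold 1752 0.0270199072094637 ((0.5893639922142029, -0.08399702608585358), (0.07787720113992691, 0.08331368118524551), 10.412686347961426) [ 0.5585604  -0.13181391] [ 0.6344963  -0.03674475]
```

View pics/w3.png

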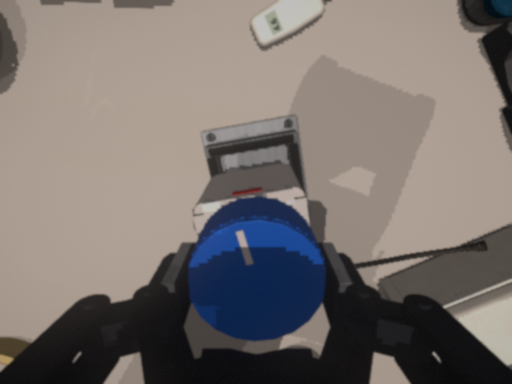

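The jar hangs over the holder with its red mark at (247,191), and the holder plate is visible behind it at (250,130). To check the jar's yaw I fit its front face.

```bash
python3 - <<'E'
from h import *
p=pickle.load(open("w3.pkl","rb"));s=p["s"]
C=cloud(p,(0,0,512,384));z=C[...,2];x0=s["tcp_pos"][2]-.095
R=np.hypot(C[...,0]-.588,C[...,1]+.085)
m=(z>x0+.012)&(z<x0+.058)&(R<.05)&(C[...,0]>.6);P=C[m]
for _ in range(4):
    c=np.median(P,0);q=P-P.mean(0);n=np.linalg.svd(q,full_matrices=False)[2][2];n*=np.sign(n[0]);r=q@n;P=P[abs(r)<max(2*r.std(),.0008)]
print(len(P),n,"yaw",np.arctan2(n[1],n[0]),"dist cap centre->face",(P.mean(0)-[.5863,-.0833,0])[:2]@n[:2],"res",r.std(), P.min(0),P.max(0))
# holder frame front edge
m=(z>.021)&(z<.034)&(R<.065);H=C[m];a=.180
u=np.array([np.cos(a),np.sin(a)]);v=np.array([-u[1],u[0]])
print("hold u max",np.percentile(H[:,:2]@u,[99,99.8])-.0415,"v",(np.percentile(H[:,:2]@v,[.3,99.7])),"expect",np.array([.587,-.0848])@u,np.array([.587,-.0848])@v)
E
```

```text
1679 [ 0.98360174  0.18024741 -0.00620399] yaw 0.18124150499630853 dist cap centre->face 0.029231563012397314 res 0.00022747718218489357 [ 0.60937642 -0.10465535  0.08889755] [ 0.61972372 -0.05163595  0.13479695]
hold u max [0.5620497  0.56219533] v [-0.22967161 -0.14714315] expect 0.5623345398401174 -0.1885203047493915
```

Yaw matches to 0.001 rad. I shift 1.5 mm and lower in steps.

Call:
jog_arm(offsets="0.0005,0.0015,0,0,0 | 0.0005,0.0015,0.02,0,0 | 0.0005,0.0015,0.04,0,0 | 0.0005,0.0015,0.042,0,0 | 0.0005,0.0015,0.042,0,0 | 0.0005,0.0015,0.042,0,0")

```text
t: 6.3
tcp_pos: [0.5899, -0.0858, 0.1322]
tool_rot: [1.0, 0.003, 0.001, 0.0]
force: [-0.2, -1.3, -4.0]
finger_gap: 0.697
gripper_force: 77.0
```

```bash
python3 - <<'E'
from station import manip
from h import *
p=wrist(manip);s=p["s"];print(s["tcp_pos"],s["force"])
C=cloud(p,(0,0,512,384));z=C[...,2];x0=s["tcp_pos"][2]-.095
a=.180;u=np.array([np.cos(a),np.sin(a)]);v=np.array([-u[1],u[0]])
R=np.hypot(C[...,0]-.588,C[...,1]+.085)
H=C[(z>.021)&(z<.034)&(R<.065)];K=C[(z>x0+.096)&(z<x0+.106)&(R<.036)]
print("hold u",np.percentile(H[:,:2]@u,99.5)-.0415,"v",np.percentile(H[:,:2]@v,[.3,99.7]).mean())
c=np.array(cv2.minAreaRect(K[:,:2].astype(np.float32))[0]);print("cap u,v",c@u,c@v)
E
```

```text
[ 0.58992412 -0.08582185  0.13219061] [-0.15036477 -1.28511829 -4.00912481]
hold u 0.5621330459400585 v -0.18829788652511437
cap u,v 0.5643834784170648 -0.19044967931077558
```

Call:
jog_arm(offsets="-0.002,-0.0015,0,0,0 | -0.002,-0.0015,0,0,0 | -0.002,-0.0015,0,0,0")

```text
t: 6.65
tcp_pos: [0.5873, -0.0846, 0.1318]
tool_rot: [1.0, 0.003, 0.0, 0.0]
force: [0.4, -0.3, -2.5]
finger_gap: 0.697
gripper_force: 77.0
```

```bash
python3 - <<'E'
from station import manip
from h import *
for i in range(3):
    p=wrist(manip);s=p["s"];print(s["t"],s["tcp_pos"],s["force"])
C=cloud(p,(0,0,512,384));z=C[...,2];x0=s["tcp_pos"][2]-.095
a=.180;u=np.array([np.cos(a),np.sin(a)]);v=np.array([-u[1],u[0]])
R=np.hypot(C[...,0]-.588,C[...,1]+.085)
H=C[(z>.021)&(z<.034)&(R<.065)];K=C[(z>x0+.096)&(z<x0+.106)&(R<.036)]
print("hold u",np.percentile(H[:,:2]@u,99.5)-.0415,"v",np.percentile(H[:,:2]@v,[.3,99.7]).mean())
c=np.array(cv2.minAreaRect(K[:,:2].astype(np.float32))[0]);print("cap u,v",c@u,c@v)
E
```

```text
6.65 [ 0.5872616  -0.08458719  0.13175159] [ 0.42661599 -0.34878641 -2.54729528]
6.7 [ 0.5872863  -0.08462436  0.13165224] [ 0.73935828  0.38575613 -3.28314767]
6.75 [ 0.58731492 -0.08466935  0.13156863] [-0.27222525 -0.38441224 -3.43066752]
hold u 0.5620922469985562 v -0.18835056740551082
cap u,v 0.5627080303200567 -0.18756156595631462
```

Centred to within 0.8 mm, so I lower into the pocket.

Call:
jog_arm(offsets="-0.0005,0.0005,0.008,0,0 | -0.0005,0.0005,0.014,0,0 | -0.0005,0.0005,0.018,0,0 | -0.0005,0.0005,0.022,0,0 | -0.0005,0.0005,0.025,0,0 | -0.0005,0.0005,0.025,0,0")

```text
t: 7.4
tcp_pos: [0.5865, -0.085, 0.1054]
tool_rot: [1.0, 0.003, -0.0, -0.0]
force: [0.6, 0.2, -3.4]
finger_gap: 0.697
gripper_force: 77.2
```

Call:
jog_arm(offsets="0,0,0.002,0,0 | 0,0,0.004,0,0 | 0,0,0.005,0,0 | 0,0,0.005,0,0 | 0,0,0.005,0,0")

```text
t: 7.9
tcp_pos: [0.5867, -0.085, 0.1014]
tool_rot: [1.0, 0.003, 0.0, -0.0]
force: [0.7, 1.4, -2.4]
finger_gap: 0.696
gripper_force: 77.5
```

Call:
jog_arm(offsets="0,0,0.001,0,0 | 0,0,0.002,0,0 | 0,0,0.002,0,0 | 0,0,0.002,0,0")

```text
t: 8.3
tcp_pos: [0.5869, -0.0849, 0.101]
tool_rot: [1.0, 0.003, 0.0, 0.0]
force: [-0.0, 2.3, 8.2]
finger_gap: 0.695
gripper_force: 78.7
```

The jar is seated: contact at z=0.101 with about 11 N of push. Now I unscrew, easing up slightly as the thread rises.

Call:
jog_arm(offsets="0,0,0,-0.1,0 | 0,0,0,-0.2,0 | 0,0,0,-0.3,0 | 0,0,0,-0.4,0 | 0,0,-0.0005,-0.5,0 | 0,0,-0.0005,-0.6,0 | 0,0,-0.0005,-0.7,0 | 0,0,-0.0005,-0.8,0 | 0,0,-0.0005,-0.9,0 | 0,0,-0.0005,-1.0,0 | 0,0,-0.0005,-1.0,0 | 0,0,-0.0005,-1.0,0")

```text
t: 9.5
tcp_pos: [0.5876, -0.0853, 0.1017]
tool_rot: [0.876, 0.482, 0.001, 0.001]
force: [0.5, 2.4, 8.7]
finger_gap: 0.693
gripper_force: 78.4
```

```bash
cat > ck.py <<'E'
from station import manip
from h import *
def ptr(p,z0):
    px=p["pixels"].astype(int);C=cloud(p,(0,0,512,384))
    hs=cv2.cvtColor(p["pixels"],cv2.COLOR_RGB2HSV).astype(int)
    blue=((abs(hs[...,0]-110)<14)&(hs[...,1]>130)&(abs(C[...,2]-z0)<.006)).astype(np.uint8)
    n,l,st,_=cv2.connectedComponentsWithStats(blue);k=1+st[1:,4].argmax();blue=(l==k).astype(np.uint8)
    cn=max(cv2.findContours(blue,0,2)[0],key=cv2.contourArea)
    hull=cv2.fillConvexPoly(np.zeros_like(blue),cv2.convexHull(cn),1)
    hull=cv2.erode(hull,np.ones((3,3)))
    w=(hull>0)&(hs[...,1]<90)&(px.min(-1)>90)
    P=cast(p,np.argwhere(w)[:,::-1],z0)[:,:2]
    c=np.array(cv2.minEnclosingCircle(cast(p,cv2.convexHull(cn)[:,0],z0)[:,:2].astype(np.float32))[0])
    d=P.mean(0)-c;return w.sum(),c,np.arctan2(d[1],d[0]),np.hypot(*d)
if __name__=="__main__":
    p=pickle.load(open("w2.pkl","rb"));print("start",ptr(p,.0995),"jar yaw .424")
    p=pickle.load(open("w3.pkl","rb"));print("carry",ptr(p,.1765))
    p=wrist(manip);s=p["s"];print(s["tcp_pos"],s["force"],s["ft_torque"],s["q"][5]);x=Ro.from_quat(s["tool_rot"]).as_matrix()[:,0];print("psi",np.arctan2(x[1],x[0]))
    print("now",ptr(p,s["tcp_pos"][2]+.0045));cv2.imwrite("pics/w%d.png"%(100*s["t"]),p["pixels"][...,::-1])
E
python3 ck.py
```

```text
start (np.int64(88), array([0.53909403, 0.18869232]), np.float64(0.5125761321324226), np.float64(0.019348937868712234)) jar yaw .424
carry (np.int64(147), array([ 0.58729303, -0.08314081]), np.float64(0.29635475574357545), np.float64(0.0212636497193746))
[ 0.58758636 -0.0852592   0.10168412] [0.49168276 2.42479525 8.70539269] [0.18494467 0.02111472 0.10581065] 0.23221032543475537
psi 1.006496269942109
now (np.int64(171), array([ 0.58726537, -0.08427376]), np.float64(1.3163273673028586), np.float64(0.019686590099918435))
```

The pointer moved from about 0.10 to 1.14 relative to the jar with no slip. A further 0.36 brings it to about 1.5.

Call:
jog_arm(offsets="0,0,0,-0.1,0 | 0,0,0,-0.2,0 | 0,0,0,-0.3,0 | 0,0,0,-0.37,0 | 0,0,0,-0.37,0 | 0,0,0,-0.37,0")

```text
t: 10.15
tcp_pos: [0.5875, -0.0853, 0.1018]
tool_rot: [0.772, 0.635, 0.001, 0.001]
force: [-1.9, 0.6, 8.6]
finger_gap: 0.702
gripper_force: 78.4
```

```bash
python3 ck.py | tail -3
```

```text
[ 0.58748682 -0.08529117  0.10179413] [-1.85307845  0.62391116  8.61091413] [0.24956878 0.10176489 0.11025933] -0.1377999484427134
psi 1.3765590744226686
now (np.int64(222), array([ 0.58679003, -0.08423256]), np.float64(1.6916834329149424), np.float64(0.017771494521472378))
```

The pointer is at about 1.51 relative, so the cap is free. I lift slowly, straight up.

Call:
jog_arm(offsets="0,0,-0.001,0,0 | 0,0,-0.002,0,0 | 0,0,-0.003,0,0 | 0,0,-0.004,0,0 | 0,0,-0.005,0,0 | 0,0,-0.005,0,0")

```text
t: 10.8
tcp_pos: [0.5866, -0.0851, 0.1047]
tool_rot: [0.773, 0.635, -0.0, -0.0]
force: [0.4, -0.1, -0.8]
finger_gap: 0.693
gripper_force: 77.7
```

Only the cap's weight is on the wrist and the jar stays down. I raise the rest.

Call:
jog_arm(offsets="0,0,-0.004,0,0 | 0,0,-0.010,0,0 | 0,0,-0.016,0,0 | 0,0,-0.022,0,0 | 0,0,-0.028,0,0 | 0,0,-0.034,0,0 | 0,0,-0.038,0,0 | 0,0,-0.040,0,0 | 0,0,-0.040,0,0 | 0,0,-0.040,0,0 | 0,0,-0.040,0,0 | 0,0,-0.040,0,0")

```text
t: 12.0
tcp_pos: [0.5865, -0.085, 0.1445]
tool_rot: [0.773, 0.635, -0.0, -0.0]
force: [-0.3, -0.2, -0.5]
finger_gap: 0.692
gripper_force: 77.7
```

```bash
python3 ck.py | tail -3; python3 - <<'E'
from station import manip
from h import *
a=manip.snapshot("scene")["pixels"][130:260,140:280];w=wrist(manip)["pixels"]
cv2.imwrite("pics/fin.png",np.hstack([cv2.resize(a,(400,384),interpolation=2),cv2.resize(w[:,100:484],(384,384))])[...,::-1])
E
```

```text
[ 0.58652219 -0.08500979  0.14448751] [-0.25685166 -0.19187671 -0.49530533] [0.00365542 0.00784962 0.00555297] -0.13734711846765194
psi 1.3758160203080245
now (np.int64(182), array([ 0.58576685, -0.083929  ]), np.float64(1.6810742585755452), np.float64(0.01889001107931135))
```

View pics/fin.png

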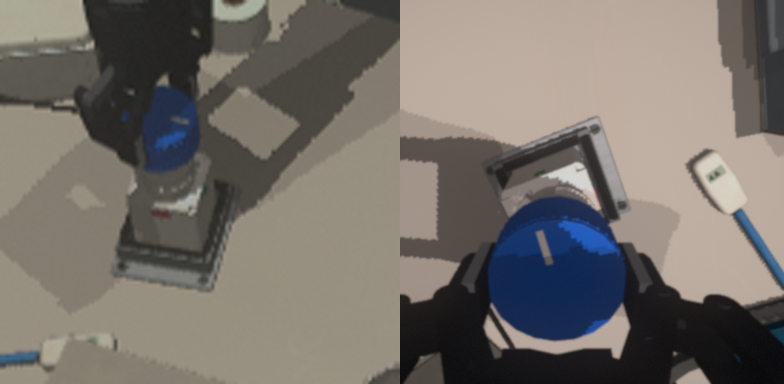

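The picture shows the jar seated in the pocket, red mark at (160,212), with its neck exposed and the cap held level above it at (170,130). I check the shoulder height and then hand in.

```bash
python3 - <<'E'
from station import manip
from h import *
p=wrist(manip);C=cloud(p,(0,0,512,384));z=C[...,2]
R=np.hypot(C[...,0]-.587,C[...,1]+.085);m=(R<.042)&(R>.03)&(z>.06)&(z<.09)&(p["pixels"].min(-1)>110)
print(m.sum(),np.percentile(z[m],[10,50,90]))
if .068<np.median(z[m])<.0765: print(manip.sign_off())
E
```

```text
779 [0.07013183 0.07262532 0.07349239]
the job is handed in; nothing more can be done
None
```

The job is handed in: the jar is fully down in the holder pocket, and the cap came free with its pointer about 1.5 rad round. The gripper holds it level about 2 cm above the open mouth, and I touched none of the four loose items.

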